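# Reset the length stop of a sample-trimming jig

## Robot

A 6-joint arm with a two-finger parallel gripper is mounted at the origin on the work surface. World frame = base frame: x ahead of the robot, y to its left, z up, the work surface at z = 0. Lengths are in mm, angles in rad, forces in N, time in s.
With the tool pointing down it reaches from about 375 to 925 mm from the base axis. Payload 5.7 kg.
Tool frame: the origin (TCP) lies on the centre line of the jaws, within the pads' length; the fingertips stand 25 mm ahead of it and the grasp point (between the pads) lies 6 mm ahead of it; y points along the fingers, x is the direction in which the jaws open and shut, and the axes are right-handed (so a half turn about y gives the same grasp; the last joint's range is limited). The gripper opens to 88 mm and grips with 3 to 60 N. Pads are 20 mm wide; open, the fingers measure 115 mm over their backs; the gripper's body (75 mm by 178 mm) begins 61 mm behind the grasp point.
Start: joints at [1.11, 0.359, 1.51, -0, 1.272, -0.115], TCP at [203.362, 564.455, 247.623] pointing down, gripper open.
Joint ranges: [-2.97, 2.97], [-1.01, 2.36], [0.21, 2.38], [-0.96, 4.11], [0.2, 2.71], [-2.98, 2.98]. Speed limits (rad/s): [2.39, 2.39, 3.14, 3.14, 3.14, 3.14].

## Interface

Orientations are given as a rotation vector (axis times angle).
In Python, from cell import sense, get_image, close_job, silhouettes, mark_of gives the robot as it stands. The module is installed in compiled form; this text tells all that it offers.
- The arm moves only by the shell command python3 -m pendant 'ROWS' [FORCE]. ROWS is JSON, a list of rows, each a list of 7 numbers: the shift along the tool's x, y, z normalised to -1 to 1, where 1 is 250 mm, then the turn, a rotation vector about the tool's x, y, z normalised to -1 to 1, where 1 is 90 degrees, then the opening, from 0 (shut) to 1 (fully open). In form: [[tx, ty, tz, ax, ay, az, jaw], ...]. A call has 1 to 5 rows; each row is the pose to reach, as a shift and turn from the pose commanded when the call began, along the tool's axes at that moment; what a row does not reach only later rows make up. A row lasts 1/10 s, in which the tool goes at most 50 mm and 8.59 degrees, less where a joint would pass 70% of its speed; a pose out of reach is approached as far as the arm can. A call with a number of a shift or a turn outside -1 to 1 is refused whole. A call with a gripper value outside its range is refused whole. The fingers move at their own pace and stop on an object; FORCE is the grip in N (left out, the last holds). Time passes only in rows, so rows that repeat a pose let the fingers close. It gives the time, the measured TCP pose, the force and the opening at its end, in the units of the state.
- sense(): the state, without advancing time (a new reading comes with each control period).
- get_image(name): name is "scene" or "side" or "wrist"; returns a dict with "color" (480x640x3 uint8, red, green, blue), "z_map" (480x640 float32, mm along the optical axis (not along the pixel's ray), 0 where there is no reading), "fx", "fy", "cx", "cy" (pixels), "position" and "attitude" of the camera in the world. Camera axes: x right, y down, z forward; pixel columns grow to the right and rows downward; lengths in mm; the calibration is good to about 2 mm. A picture is of the moment at which its call begins.
- close_job(): hands the job in, once; it reports no verdict.
Trained networks look in a picture, given as the dict that the camera call returned (one of the last four; its "shot" number tells which), for a name from the list of things; names that differ only in an ending like _2 or _b are one class to them, and where a whole thing is asked for, a point or a joint stands for the part that bears it (a point fixed in the world has none). Each returns a list of dicts, best first, with "score" (0 to 1); they miss things now and then, are a little off and sometimes report something else, mostly with a low value. They report only what shows in the picture. A call takes as long as a camera call.
- silhouettes(picture, name): "region" (480x640 bool, what is visible of it) and "xy" ([column, row] in pixels, amid what is visible of it).
- mark_of(picture, name): "xy" ([column, row] in pixels: a listed point, or the origin of a listed thing).
The state is a dict: "t": time; "qpos": joint angles; "joint_vel": joint speeds; "joint_torque": joint torques, N m; "ee_pos": TCP position; "tool_rot": TCP orientation; "ft_force": force on the tool from outside, world axes, zero at the start; "moment": the same for the moment, N m; "finger_gap": finger opening in mm.
Only numpy, scipy, OpenCV 4.12 (cv2) and the standard library are available. Lean on these libraries where they do the work, as an engineer would, in place of code of your own. Each camera call takes 0.05 s, during which the arm holds its last target.

## Task

On the trimming jig, set the blue length stop to the orange marker: loosen the brass lock ring (anticlockwise), turn the black adjuster knob above it until the stop's red pointer lines up with the middle of the orange marker, then turn the lock ring clockwise until it is fully tight again with the pointer still on the marker. Never turn the knob while the ring is tight, and leave the sample tile, jar and sanding block where they are.

Things in the scene. Friction and masses are not known exactly. Their poses are not given: they have to be found in the camera images.
- jig: Trimming jig, fixed. Its control face looks away from the robot and up to 45 deg to its right. Origin at table height under the centre of that face; the face looks to -x; z up, y along the rail. The grey face (130 mm wide, 100 mm along the slope, centre 48 mm high) falls towards -x at 35 deg; the shaft of ring and knob stands square to it, leaning 35 deg from vertical to -x.
- ring_grip (a point): Centre of the brass lock ring (50 mm diameter, 14 mm thick, knurled, red index line), on the shaft, 25 mm above the sloping face along the shaft. z axis: the shaft, pointing outward (up and away from the robot); x and y turn with the ring. The sides of the ring are open; under it is a 38 mm boss down to the face.
- lock_ring (a joint): Angle of the ring, rad: 0 = fully tight at its stop, red line pointing up the slope to the red dot on the face; grows anticlockwise (seen from outside, looking at the knob) to the other stop at 1.6. Below about 0.25 it clamps the thread and the knob must not be turned; from 0.4 it counts as loose, 0.8 or more is well clear. Takes about 0.25 N m and stays where it is left.
- knob_grip (a point): Grip point of the black adjuster knob, on the shaft 55 mm above the face, z axis as for ring_grip. Knob 34 mm in diameter, 26 mm long, 38 to 64 mm above the face; the ring lies at 18 to 32 mm, so 6 mm below it. To grip the ring, the fingers straddle the knob.
- adjuster (a joint): Angle of the adjuster knob, rad, 0 at the start, -3 to 3; positive = anticlockwise seen from outside. It drives the stop by rack and pinion: 14 mm along the jig's +y per rad; clockwise moves it to -y. Takes about 0.1 N m and stays where it is left. A strong gripper could force it against the tight ring without feeling it, which spoils the thread.
- pointer (a point): Tip of the red pointer blade (3 mm wide, carried on as a red line over the stop) of the blue length stop, which slides along the jig's y on the aluminium rail behind the face. It lies over the edge of the white scale strip (58 mm high), 62 mm above the table. Rail and scale take up x 61 to 126 mm of the jig, y -110 to 110 mm; then follows a low plywood bed to x = 206 mm.
- marker_orange: Orange marker tab on the white scale, the setting wanted: 10 x 8 mm (8 mm along the scale), 24 mm high, fixed to the jig. Origin at the centre of its underside, axes parallel to the jig's. The pointer is set when its tip and this origin have the same place along the jig's y. It starts 14 to 30 mm from the pointer, on either side.
- marker_green: Green marker tab of the same size on the scale strip, on the other side of the pointer: another job's setting, not wanted now.
- sample: Loose decorative sample tile, yellow with flecks, 120 x 80 x 8 mm, lying flat; origin at the centre of its underside. Bystander.
- jar: Loose jar, 60 mm in diameter, 75 mm high, standing; origin at the centre of its underside. Bystander.
- sanding_block: Loose sanding block of cork on wood, 100 x 60 x 40 mm; origin at the centre of its underside. Bystander.

How it is judged (in metres and radians):
On the way, in this order (a step that is already met when the one before it is completed fails the run):
1. the lock ring is loosened, past 0.4 rad (value of joint lock_ring above 0.4 rad), for 0.1 s.
2. with the ring still loose, the pointer is brought to within 3 mm of the middle of the orange marker (value of joint lock_ring above 0.3 rad and y of pointer in the frame of marker_orange between -0.003 and 0.003 m), for 0.2 s.
At the end, for the whole second after the job is handed in: The lock ring is back within 0.12 rad of fully tight and the pointer is within 3 mm of the middle of the orange marker along the scale (value of joint lock_ring below 0.12 rad and y of pointer in the frame of marker_orange between -0.003 and 0.003 m); the robot touches nothing.
It fails at once if the sample tile, jar or sanding block is moved more than 15 mm (distance of any of sample, jar, sanding_block from where it was at the start of the episode above 0.015 m).
It fails at once if the adjuster knob is turned (faster than 0.25 rad/s) while the lock ring is tight (below 0.2 rad) (value of joint lock_ring below 0.2 rad and (velocity of joint adjuster above 0.25 rad/s or velocity of joint adjuster below -0.25 rad/s)).
It also fails if it takes over 72 s, if anything falls off the work surface, if the arm or the gripper's body presses on something with over 40 N, if the wrist force passes 120 N, or if a joint passes its speed limit or range.

## Working session

There is one attempt and no reset: what is moved stays moved. The work goes in short steps, Python scripts to look and compute and a shell command to move; the robot and the scene stay as the last step left them, time stands still between calls to the robot, and variables do not carry over. Pictures are saved under pics/ and viewed, and the job is handed in when it is done.

```bash
mkdir -p pics; ls; python3 - <<'E'
from cell import *
import cv2,numpy as np
s=sense();print({k:np.round(v,3).tolist() if not isinstance(v,float) else v for k,v in s.items()})
for n in ("scene","side","wrist"):
    p=get_image(n);cv2.imwrite(f"pics/a_{n}.png",p["color"][:,:,::-1])
    print(n,p["fx"],p["cx"],p["cy"],p["position"],p["attitude"],p["shot"])
E
```

```text
pics
{'t': 0.0, 'qpos': [1.11, 0.359, 1.511, -0.0, 1.273, -0.115], 'joint_vel': [0.002, 0.001, -0.0, 0.001, -0.0, 0.001], 'joint_torque': [0.004, -51.537, -27.074, 0.068, 0.035, -0.0], 'ee_pos': [203.095, 563.907, 246.846], 'tool_rot': [-1.354, -0.95, 0.952], 'ft_force': [-0.073, 0.651, 0.451], 'moment': [0.092, -0.007, 0.003], 'finger_gap': 87.74260433672885}
scene 513.5348556993283 321.02738865976727 246.19821632950473 [1004.76027015  440.94332247  759.37764693] [-1.11220117 -2.47278712  0.9427458 ] 1
side 445.16470167530076 326.6925172974185 236.83458691129178 [ 243.88079182 -553.58965931  480.83587965] [-2.02392994  0.57352097 -0.30096189] 2
wrist 341.7573047850612 319.777744134027 241.49328631415125 [133.60554711 588.95218241 383.93630477] [2.37795034 1.67231961 0.22866251] 3
```

View pictures.

View pics/a_scene.png

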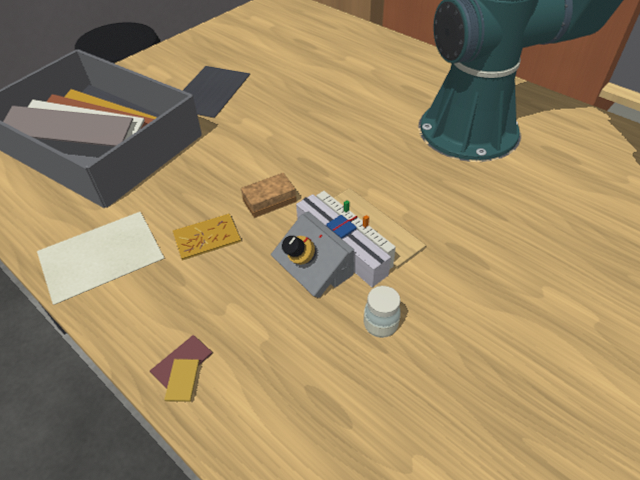

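View pics/a_side.png

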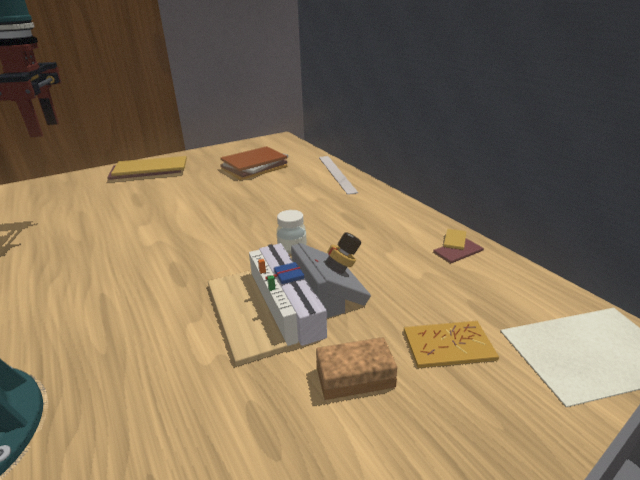

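View pics/a_wrist.png

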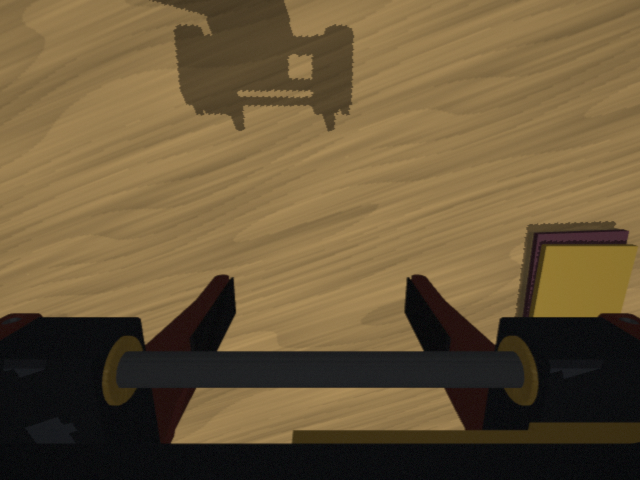

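```bash
cat > h.py <<'E'
from cell import *
import cv2,numpy as np
from scipy.spatial.transform import Rotation as R
np.set_printoptions(precision=2,suppress=True)
def ray(p,xy):
    d=np.array([(xy[0]-p["cx"])/p["fx"],(xy[1]-p["cy"])/p["fy"],1.])
    return np.array(p["position"]),R.from_rotvec(p["attitude"]).as_matrix()@d
def at(p,xy,z):
    o,d=ray(p,xy);return o+d*(z-o[2])/d[2]
def depthpt(p,xy):
    o,d=ray(p,xy);c,r=[int(round(v)) for v in xy];w=p["z_map"][r-2:r+3,c-2:c+3];w=w[w>0]
    return o+d*np.median(w) if len(w) else None
def proj(p,X):
    v=R.from_rotvec(p["attitude"]).as_matrix().T@(np.array(X)-p["position"])
    return np.array([p["cx"]+p["fx"]*v[0]/v[2],p["cy"]+p["fy"]*v[1]/v[2]])
def tri(rays):
    A=0;b=0
    for o,d in rays:
        d=d/np.linalg.norm(d);P=np.eye(3)-np.outer(d,d);A=A+P;b=b+P@o
    X=np.linalg.solve(A,b);return X,[np.linalg.norm((np.eye(3)-np.outer(d,d)/(d@d))@(X-o)) for o,d in rays]
E
python3 - <<'E'
from h import *
ps=[get_image("scene"),get_image("side")]
for n in "jig ring_grip knob_grip pointer marker_orange marker_green sample jar sanding_block".split():
    rs=[]
    for p in ps:
        m=mark_of(p,n)
        for q in m[:2]:
            print(n,p["shot"],round(q["score"],2),np.array(q["xy"]),"depth",depthpt(p,q["xy"]))
        if m: rs.append(ray(p,m[0]["xy"]))
    if len(rs)==2:print("   tri",*tri(rs))
E
```

```text
jig 4 0.76 [308.8 269.1] depth [597.83  26.35  36.04]
jig 5 0.92 [333.2 290.2] depth [540.25 -58.17  52.6 ]
jig 5 0.46 [355.  378.4] depth [ 478.15 -212.82   31.83]
   tri [577.23   4.64  -1.38] [np.float64(0.5186259239931194), np.float64(0.5186259239930862)]
ring_grip 4 0.53 [301.3 251.9] depth [606.11  18.81  85.24]
knob_grip 4 0.55 [291.2 246.3] depth [616.75   6.02  99.52]
knob_grip 5 0.87 [349.6 241.3] depth [600.99 -13.61 102.15]
   tri [611.49   1.08  91.52] [np.float64(0.6484114802108332), np.float64(0.6484114802107382)]
pointer 4 0.59 [356.2 214. ] depth [413.75 -13.31  10.64]
pointer 5 0.6 [265.8 273.7] depth [464.7   34.79  59.05]
   tri [459.62  21.74  68.53] [np.float64(0.17795906795303396), np.float64(0.17795906795306254)]
marker_orange 4 0.48 [362.3 224.4] depth [464.99  41.63  58.08]
marker_orange 5 0.43 [261.7 270. ] depth [460.46  40.85  64.64]
   tri [464.2   43.97  60.65] [np.float64(2.650266311008403), np.float64(2.650266311008524)]
marker_green 4 0.42 [345.9 209.3] depth [459.06  -3.87  64.1 ]
marker_green 5 0.6 [270.7 288.8] depth [452.22 -12.76  62.24]
   tri [454.31  -7.61  58.19] [np.float64(0.10221885607138761), np.float64(0.10221885607146357)]
sample 4 0.56 [204.3 236.1] depth [ 656.42 -205.76    6.  ]
sample 5 0.63 [446.8 345.8] depth [ 639.99 -216.08    9.38]
   tri [ 651.31 -209.83   -1.19] [np.float64(2.669906181824098), np.float64(2.6699061818242145)]
jar 4 0.72 [381.6 326.4] depth [607.61 198.75  36.29]
jar 4 0.65 [309.7 270.6] depth [599.5   30.13  36.4 ]
sanding_block 4 0.72 [271.8 203.5] depth [ 511.67 -159.12   19.91]
sanding_block 5 0.64 [354.9 378.1] depth [ 478.15 -212.59   32.18]
   tri [ 496.29 -181.78   -6.27] [np.float64(2.5006296165610906), np.float64(2.5006296165611004)]
```

```bash
python3 - <<'E'
from h import *
from scipy.optimize import least_squares
for n in ("scene","side"):
    p=get_image(n)
    m=silhouettes(p,"jig")[0];reg=m["region"]&(p["z_map"]>0)
    v,u=np.nonzero(reg)
    z=p["z_map"][v,u]
    X=np.stack([(u-p["cx"])/p["fx"]*z,(v-p["cy"])/p["fy"]*z,z],1)@R.from_rotvec(p["attitude"]).as_matrix().T+p["position"]
    print(n,m["score"],len(X),X.min(0),X.max(0))
    np.save(f"c_{n}.npy",X)
    # normals by local planes via ransac: find the plane tilted 35deg
    rng=np.random.default_rng(0);best=(0,)
    for _ in range(4000):
        a,b,c=X[rng.choice(len(X),3,replace=False)]
        nn=np.cross(b-a,c-a);l=np.linalg.norm(nn)
        if l<200: continue
        nn/=l; nn*=np.sign(nn[2])
        if abs(nn[2]-np.cos(np.radians(35)))>0.06: continue
        if nn[0]<0: continue
        k=(abs((X-a)@nn)<2)
        if k.sum()>best[0]: best=(k.sum(),k)
    if best[0]:
        Q=X[best[1]]
        for _ in range(5):
            c=Q.mean(0);nn=np.linalg.svd(Q-c)[2][2];nn*=np.sign(nn[2]);Q=X[abs((X-c)@nn)<2.5]
        print("face",len(Q),nn,"tilt",np.degrees(np.arccos(nn[2])),"yaw",np.degrees(np.arctan2(nn[1],nn[0])),"c",c,Q.min(0),Q.max(0))
    # scale/rail top 
    for zz in (58,):
        Q=X[(abs(X[:,2]-zz)<3)]
        print("z58",len(Q),Q.mean(0) if len(Q) else 0)
E
```

```text
scene 0.93 9725 [ 359.71 -136.41   -3.96] [629.06 142.   110.34]
face 2322 [ 0.57 -0.08  0.82] tilt 35.01253805659522 yaw -7.727572457391908 c [578.51  16.56  48.38] [529.67 -62.42  16.66] [625.83  76.49  76.78]
z58 1762 [498.78  26.31  56.92]
side 0.6 12319 [360.34 -99.48  -0.59] [719.95 152.87 110.22]
face 978 [ 0.56 -0.08  0.82] tilt 34.64812650854725 yaw -8.097987552626638 c [567.55 -13.81  55.38] [528.53 -66.44   0.48] [666.17 132.97  78.36]
z58 2574 [489.77  -9.35  57.89]
```

```bash
python3 - <<'E'
from h import *
for yaw in (-7.9,):
  a=np.radians(yaw); xj=-np.array([np.cos(a),np.sin(a),0]); yj=np.cross([0,0,1],xj)
  n=-np.sin(np.radians(35))*xj+np.array([0,0,np.cos(np.radians(35))])
  for s in ("scene","side"):
    X=np.load(f"c_{s}.npy")
    h=X@n
    # face offset
    k=abs(h-n@np.array([578.5,16.56,48.4]))<3
    print(s,"face off",np.median(h[k]))
    off=np.median(h[k])
    # origin x along xj s.t. plane passes thru origin+48z : n.(o+48z)=off -> -sin35*(xj.o)=off-48cos35
    sx=-(off-48*np.cos(np.radians(35)))/np.sin(np.radians(35))
    print(" xj.o",sx)
    L=X@np.stack([xj,yj],1)
    F=L[k]; 
    for lo in (-35,-15,5,25):
        q=F[(F[:,0]-sx>lo)&(F[:,0]-sx<lo+15)];print("  face y pct",lo,np.percentile(q[:,1],[0.5,2,98,99.5]) if len(q)>20 else 0)
    kk=(h-off>40)&(h-off<62)&(abs(L[:,0]-sx+31)<40);print("  knob",kk.sum(),L[kk].min(0),L[kk].max(0), (X[kk]).mean(0))
    kt=(h-off>62)&(h-off<67)&(abs(L[:,0]-sx+31)<40)
    print("  knobtop",kt.sum(),X[kt].mean(0)-n*64 if kt.sum() else 0)
    r=(L[:,0]-sx>70)&(L[:,0]-sx<120)&(X[:,2]>50)&(X[:,2]<63);print("  rail y",np.percentile(L[r],[0.3,1,99,99.7],axis=0)[:,1])
E
```

```text
scene face off 366.99995087608556
 xj.o -571.2937840243902
  face y pct -35 [-150.67 -149.26  -24.63  -22.02]
  face y pct -15 [-150.73 -150.29  -23.93  -22.16]
  face y pct 5 [-149.88 -149.    -24.56  -21.97]
  face y pct 25 [-150.55 -148.78  -24.17  -22.23]
  knob 146 [-621.8  -103.87] [-582.73  -73.3 ] [608.62  13.28  91.36]
  knobtop 236 [578.77   7.31  47.62]
  rail y [-195.54 -194.35   21.24   23.55]
side face off 368.97135705609077
 xj.o -574.730825811788
  face y pct -35 [-100.81  -98.98  -16.66  -16.29]
  face y pct -15 [-143.3  -141.22  -16.67  -15.81]
  face y pct 5 [-141.79 -140.4   -16.4   -16.17]
  face y pct 25 [-133.85 -131.79  -16.65  -15.83]
  knob 250 [-614.39  -89.21] [-581.14  -63.39] [599.72 -10.94  95.79]
  knobtop 69 [574.92  -0.75  51.31]
  rail y [-185.76 -183.64   28.91   29.39]
```

```bash
cat >> h.py <<'E'
YAW=-7.9; O=np.array([579.,4.,0.])
def jig():
    a=np.radians(YAW); xj=-np.array([np.cos(a),np.sin(a),0]); yj=np.cross([0,0,1],xj)
    t=np.radians(35); n=-np.sin(t)*xj+np.array([0,0,np.cos(t)])
    return xj,yj,n
def J(x,y,z):
    xj,yj,n=jig(); return O+x*xj+y*yj+np.array([0,0,z])
def target(h,roll,side=0):
    """TCP so that grasp point is h above face on shaft; jaw x axis at roll deg from yj about n"""
    xj,yj,n=jig(); z=-n
    x0=R.from_rotvec(n*np.radians(roll)).apply(yj)
    M=np.stack([x0,np.cross(z,x0),z],1)
    p=J(0,0,48)+n*(h+6)
    return p,M
def delta(p,M):
    s=sense();M0=R.from_rotvec(s["tool_rot"]).as_matrix()
    d=M0.T@(p-np.array(s["ee_pos"]));r=R.from_matrix(M0.T@M).as_rotvec()
    return d,r,d/250,r/(np.pi/2)
E
python3 - <<'E'
from h import *
s=sense();M0=R.from_rotvec(s["tool_rot"]).as_matrix();print(M0)
p=get_image("wrist");print("cam in tool",M0.T@(np.array(p["position"])-s["ee_pos"]));print(M0.T@R.from_rotvec(p["attitude"]).as_matrix())
print(*jig(),"ring",J(-14.3,0,68.5))
for roll in (-90,-45,0,45,90,135,180,225):
    d=delta(*target(85,roll));print(roll,d[0],np.degrees(d[1]),np.degrees(np.linalg.norm(d[1])))
E
```

```text
[[ 0.34 -0.   -0.94]
 [ 0.94 -0.    0.34]
 [-0.   -1.    0.  ]]
cam in tool [  -0.27 -137.01   73.91]
[[ 1.    0.   -0.  ]
 [ 0.   -0.27  0.96]
 [ 0.   -0.96 -0.27]]
[-0.99  0.14 -0.  ] [-0.14 -0.99  0.  ] [ 0.57 -0.08  0.82] ring [593.16   2.03  68.5 ]
-90 [-389.24  125.11 -594.44] [-34.64 -51.99 -87.73] 107.69684194703564
-45 [-389.24  125.11 -594.44] [ -13.85  -70.12 -127.18] 145.88656252975855
0 [-389.24  125.11 -594.44] [-16.07  80.24 154.13] 174.50413757083473
45 [-389.24  125.11 -594.44] [-38.12  56.88 116.46] 135.09670605101363
90 [-389.24  125.11 -594.44] [-50.58  33.7   76.55] 97.7469850712864
135 [-389.24  125.11 -594.44] [-55.79  11.02  35.61] 67.09841179568286
180 [-389.24  125.11 -594.44] [-54.8  -10.98  -5.72] 56.17737060305733
225 [-389.24  125.11 -594.44] [-47.88 -32.08 -46.99] 74.36429904207084
```

```bash
python3 - <<'E'
s=open('h.py').read()
s=s.replace("""z=-n
""","""y=-n
""").replace("M=np.stack([x0,np.cross(z,x0),z],1)","M=np.stack([x0,y,np.cross(x0,y)],1)")
open('h.py','w').write(s)
E
python3 - <<'E'
from h import *
for roll in (60,90,130,160,180):
    d=delta(*target(160,roll));print(roll,target(160,roll)[0],d[0],np.degrees(np.linalg.norm(d[1])),d[2],d[3])
E
```

```text
60 [673.31  -9.09 183.98] [-380.36   63.67 -636.53] 111.89082525394306 [-1.52  0.25 -2.55] [0.18 1.16 0.41]
90 [673.31  -9.09 183.98] [-380.36   63.67 -636.53] 84.41557292140283 [-1.52  0.25 -2.55] [0.26 0.84 0.33]
130 [673.31  -9.09 183.98] [-380.36   63.67 -636.53] 51.28296766127556 [-1.52  0.25 -2.55] [0.34 0.41 0.2 ]
160 [673.31  -9.09 183.98] [-380.36   63.67 -636.53] 35.89238055169255 [-1.52  0.25 -2.55] [0.37 0.09 0.11]
180 [673.31  -9.09 183.98] [-380.36   63.67 -636.53] 36.90934536907206 [-1.52  0.25 -2.55] [ 0.39 -0.13  0.04]
```

```bash
python3 -m pendant '[[-0.5,0,-0.84,0,0,0,1],[-0.5,0,-0.84,0,0,0,1],[-0.5,0,-0.84,0,0,0,1],[-0.5,0,-0.84,0,0,0,1],[-0.5,0,-0.84,0,0,0,1]]'; python3 -m pendant '[[-0.5,0,-0.84,0.37,0,0.08,1],[-0.5,0,-0.84,0.37,0,0.08,1],[-0.5,0,-0.84,0.37,0,0.08,1],[-0.5,0,-0.84,0.37,0,0.08,1],[-0.5,0,-0.84,0.37,0,0.08,1]]'; python3 - <<'E'
from h import *
s=sense();print(s["t"],s["qpos"],s["ee_pos"])
for roll in (160,170):
    d=delta(*target(160,roll));print(roll,d[0],d[2],d[3])
E
```

```text
t: 1.9
ee_pos: [359.7, 373.9, 247.8]
tool_rot: [-1.354, -0.951, 0.95]
ft_force: [0.5, -0.1, 0.7]
finger_gap: 87.9
t: 2.4
ee_pos: [516.6, 183.3, 243.8]
tool_rot: [-0.917, -0.519, 1.208]
ft_force: [0.9, 0.5, -0.2]
finger_gap: 87.8
2.4 [ 0.12  0.6   1.26  0.15  1.86 -1.1 ] [516.65 183.3  243.83]
160 [-126.59  -53.35 -215.1 ] [-0.51 -0.21 -0.86] [0.01 0.09 0.  ]
170 [-126.59  -53.35 -215.1 ] [-0.51 -0.21 -0.86] [ 0.01 -0.02 -0.  ]
```

```bash
python3 -m pendant '[[-0.51,-0.21,-0.86,0,0,0,1],[-0.51,-0.21,-0.86,0,0,0,1],[-0.51,-0.21,-0.86,0,0,0,1],[-0.51,-0.21,-0.86,0,0,0,1],[-0.51,-0.21,-0.86,0,0,0,1]]';python3 -m pendant '[[0,0,0,0,0,0,1],[0,0,0,0,0,0,1]]'; python3 - <<'E'
from h import *
s=sense();print(s["t"],s["qpos"],s["ee_pos"])
d=delta(*target(160,170));print(d[0],d[2],d[3])
p=get_image("wrist");im=p["color"][:,:,::-1].copy();cv2.imwrite("pics/b_wrist.png",im)
for n,X in dict(ring=J(0,0,48)+25*jig()[2],knobtop=J(0,0,48)+64*jig()[2],face=J(0,0,48)).items(): print(n,proj(p,X))
for n in "ring_grip knob_grip pointer marker_orange marker_green jig".split():
    print(n,[(round(q["score"],2),np.array(q["xy"]),depthpt(p,q["xy"])) for q in mark_of(p,n)[:2]])
E
```

```text
t: 2.9
ee_pos: [668.6, -3.3, 189.1]
tool_rot: [-0.922, -0.528, 1.208]
ft_force: [0.4, 0.9, -0.3]
finger_gap: 87.8
t: 3.1
ee_pos: [667.5, -2.5, 188.5]
tool_rot: [-0.92, -0.526, 1.207]
ft_force: [-0.3, 0.2, 0.1]
finger_gap: 88.2
3.1 [-0.11  0.85  0.91  0.01  1.99 -1.34] [667.52  -2.45 188.51]
[-3.97  0.03 -9.07] [-0.02  0.   -0.04] [ 0.01 -0.02  0.  ]
ring [315.3  244.34]
knobtop [314.69 259.83]
face [315.62 236.35]
ring_grip [(0.62, array([314.4, 246.3]), array([607.41,   2.12, 106.65]))]
knob_grip [(0.92, array([313. , 253.6]), array([611.6 ,  -0.62, 104.32]))]
pointer [(0.79, array([290.8, 118.3]), array([458.53,  18.39,  63.37]))]
marker_orange [(0.52, array([319.4, 116.2]), array([467.76,  45.43,  63.8 ]))]
marker_green [(0.52, array([264.3, 127.3]), array([460.59,  -9.13,  66.3 ]))]
jig [(0.84, array([323.2, 251.1]), array([612.19,   7.03, 103.85])), (0.31, array([317.5, 115.2]), array([467.66,  43.78,  66.02]))]
```

View pics/b_wrist.png

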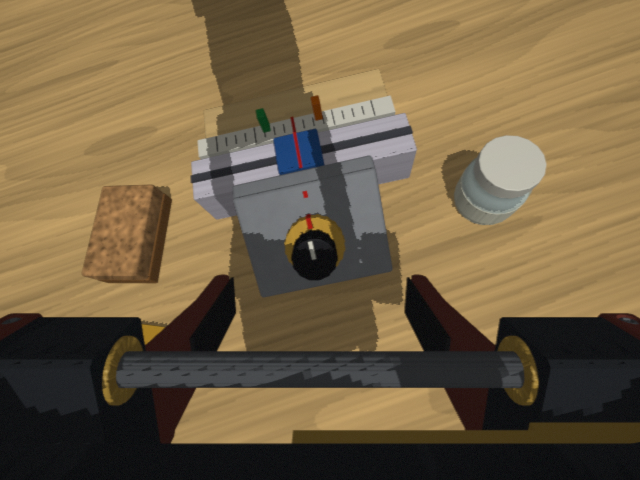

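```bash
python3 - <<'E'
from h import *
p=get_image("wrist");im=p["color"][:,:,::-1].copy()
xj,yj,n=jig();u=np.cross(yj,n) ; u=-u if u[2]<0 else u  # upslope
C=J(0,0,48)
def poly(P,c):
    q=np.array([proj(p,x) for x in P]); cv2.polylines(im,[np.round(q*4).astype(int)],True,c,1,cv2.LINE_AA,2)
poly([C+s*65*yj+t*50*u for s,t in((1,1),(1,-1),(-1,-1),(-1,1))],(0,255,0))
poly([J(x,y,58) for x,y in((126,110),(126,-110))],(255,255,0))
th=np.linspace(0,2*np.pi,60)
for r,h,c in((25,32,(255,0,255)),(17,64,(0,255,255)),(17,38,(0,255,255))): poly([C+h*n+r*(np.cos(a)*yj+np.sin(a)*u) for a in th],c)
cv2.imwrite("pics/b_over.png",cv2.resize(im[80:320,160:460],None,fx=2.6,fy=2.4,interpolation=cv2.INTER_CUBIC))
E
```

```text
(no output)
```

View pics/b_over.png

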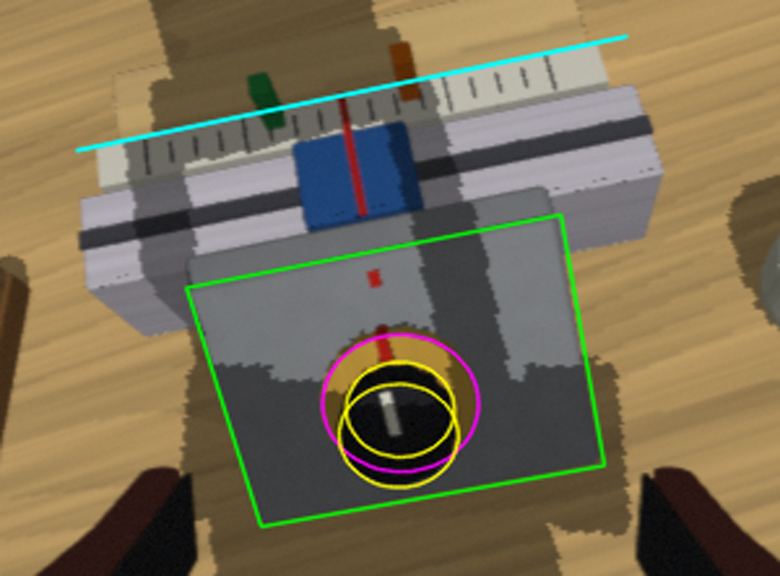

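```bash
cat >> h.py <<'E'
def hull(p,r,h0,h1,d):
    xj,yj,n=jig();u=np.cross(n,yj);u=u if u[2]>0 else -u
    C=J(0,0,48)+d[0]*yj+d[1]*u;th=np.linspace(0,2*np.pi,72)
    q=np.array([proj(p,C+h*n+r*(np.cos(a)*yj+np.sin(a)*u)) for h in(h0,h1) for a in th])
    m=np.zeros((480,640),np.uint8);cv2.fillConvexPoly(m,np.round(cv2.convexHull(q.astype(np.float32))[:,0]*16).astype(int),1,shift=4);return m>0
E
python3 - <<'E'
from h import *
p=get_image("wrist");rgb=p["color"].astype(int)
hsv=cv2.cvtColor(p["color"],cv2.COLOR_RGB2HSV)
box=np.zeros((480,640),bool);box[195:300,270:360]=1
blk=box&(rgb.max(2)<45)
gold=box&(hsv[...,0]>14)&(hsv[...,0]<28)&(hsv[...,1]>120)
for nm,m in(("blk",blk),("gold",gold)):
    v,u=np.nonzero(m);print(nm,m.sum(),u.min(),u.max(),v.min(),v.max())
o=np.zeros((480,640,3),np.uint8);o[blk]=(255,255,255);o[gold]=(0,200,255)
cv2.imwrite("pics/b_mask.png",cv2.resize(o[190:305,260:370],None,fx=5,fy=5,interpolation=0))
from itertools import product
def fit(mask,r,h0,h1,excl=None):
    best=[]
    for a,b in product(np.arange(-6,6.1,1),np.arange(-8,8.1,1)):
        k=hull(p,r,h0,h1,(a,b));best.append(((k&mask).sum()/(k|mask).sum(),a,b))
    return sorted(best)[::-1][:4]
kb=cv2.morphologyEx(blk.astype(np.uint8),cv2.MORPH_CLOSE,np.ones((9,9)))>0
print("knob",fit(kb,17,38,64))
for nm in("knob_grip","ring_grip"):
    q=silhouettes(p,nm); 
    if q: v,u=np.nonzero(q[0]["region"]);print(nm,q[0]["score"],len(u),u.min(),u.max(),v.min(),v.max())
E
```

```text
blk 1687 290 335 232 281
gold 1512 271 359 216 299
knob [(np.float64(0.9090449722081859), np.float64(1.0), np.float64(0.0)), (np.float64(0.9090449722081859), np.float64(1.0), np.float64(-1.0)), (np.float64(0.9064711830131446), np.float64(1.0), np.float64(1.0)), (np.float64(0.904330312185297), np.float64(0.0), np.float64(1.0))]
knob_grip 0.57 7025 82 171 185 283
ring_grip 0.89 1298 283 342 215 265
```

View pics/b_mask.png

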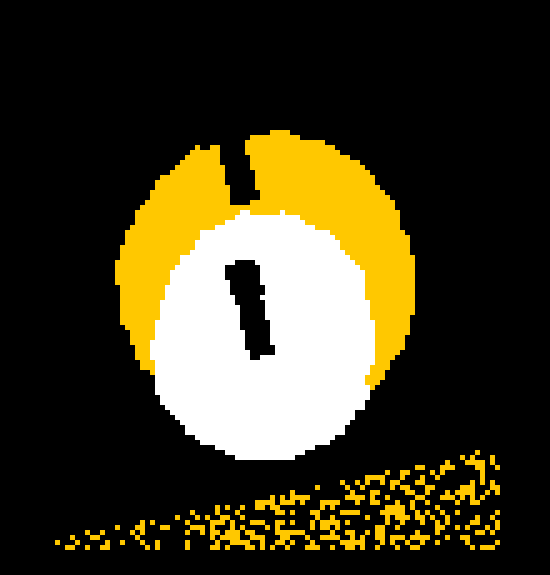

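```bash
sed -i 's/O=np.array(\[579.,4.,0.\])/O=np.array([578.9,3.0,0.])/' h.py; python3 - <<'E'
from h import *
p=get_image("wrist");im=p["color"][:,:,::-1]
cv2.imwrite("pics/c_zoom.png",cv2.resize(im[85:155,240:340],None,fx=8,fy=8,interpolation=cv2.INTER_NEAREST))
xj,yj,n=jig()
for nm,xy,z in(("ptr",(291.9,119),62),("orange",(317.8,120),58)):
    X=at(p,xy,z);print(nm,X,(X-O)@xj,(X-O)@yj)
for y in(0,): print([proj(p,J(x,0,z)) for x,z in((126,58),(115,62))])
E
```

```text
ptr [457.7   19.91  62.  ] 122.37230970008147 -0.0897187857190231
orange [465.91  44.1   58.  ] 117.563516947833 -25.177309439963487
[array([292.08, 118.62]), array([292.88, 125.11])]
```

View pics/c_zoom.png

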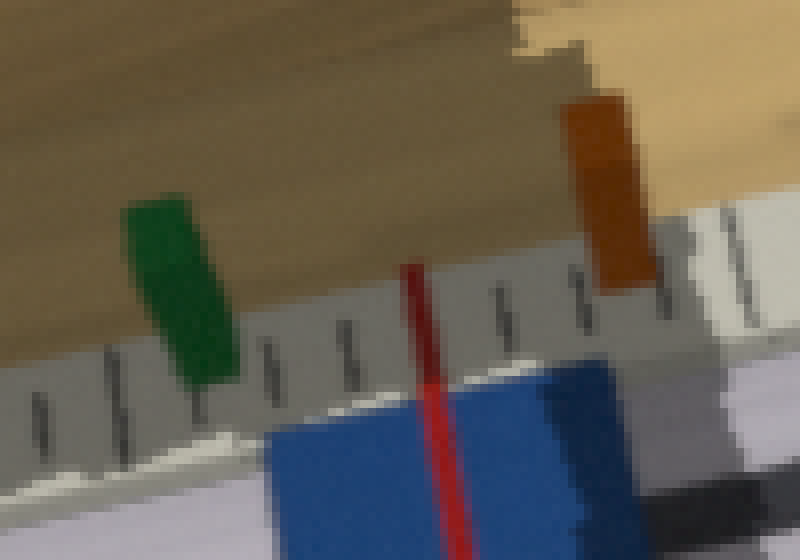

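```bash
python3 - <<'E'
from h import *
for roll in(135,):
    d=delta(*target(160,roll));print(d[0],d[2],d[3])
E
```

```text
[ -5.85   1.15 -10.59] [-0.02  0.   -0.04] [0.01 0.37 0.  ]
```

```bash
python3 -m pendant '[[-0.023,0.005,-0.042,0.01,0.37,0,1],[-0.023,0.005,-0.042,0.01,0.37,0,1],[-0.023,0.005,-0.042,0.01,0.37,0,1],[-0.023,0.005,-0.042,0.01,0.37,0,1],[-0.023,0.005,-0.042,0.01,0.37,0,1]]'; python3 -m pendant '[[0,0,0,0,0,0,1],[0,0,0,0,0,0,1],[0,0,0,0,0,0,1]]';python3 - <<'E'
from h import *
s=sense();print(s["qpos"])
for h in (160,25):
    d=delta(*target(h,135));print(d[0],d[2],d[3],np.degrees(d[1]))
p=get_image("wrist");im=p["color"][:,:,::-1].copy()
for r,h0,h1,c in((25,18,32,(255,0,255)),(17,38,64,(0,255,255))):
    k=hull(p,r,h0,h1,(0,0)).astype(np.uint8);cs,_=cv2.findContours(k,0,2);cv2.drawContours(im,cs,-1,c,1)
cv2.imwrite("pics/d_over.png",cv2.resize(im[140:340,200:440],None,fx=3,fy=3,interpolation=cv2.INTER_NEAREST))
E
```

```text
t: 4.2
ee_pos: [673.1, -10.4, 183.5]
tool_rot: [-1.198, -0.051, 0.882]
ft_force: [-0.1, 0.0, -0.8]
finger_gap: 88.0
t: 4.5
ee_pos: [673.2, -10.2, 183.8]
tool_rot: [-1.197, -0.053, 0.884]
ft_force: [0.6, -0.5, -0.7]
finger_gap: 88.1
[-0.12  0.87  0.88  0.01  2.   -0.77]
[ 0.   -0.19  0.16] [ 0. -0.  0.] [-0. -0.  0.] [-0.07 -0.17  0.29]
[ -0.69 134.81   0.  ] [-0.    0.54  0.  ] [-0. -0.  0.] [-0.07 -0.17  0.29]
```

View pics/d_over.png

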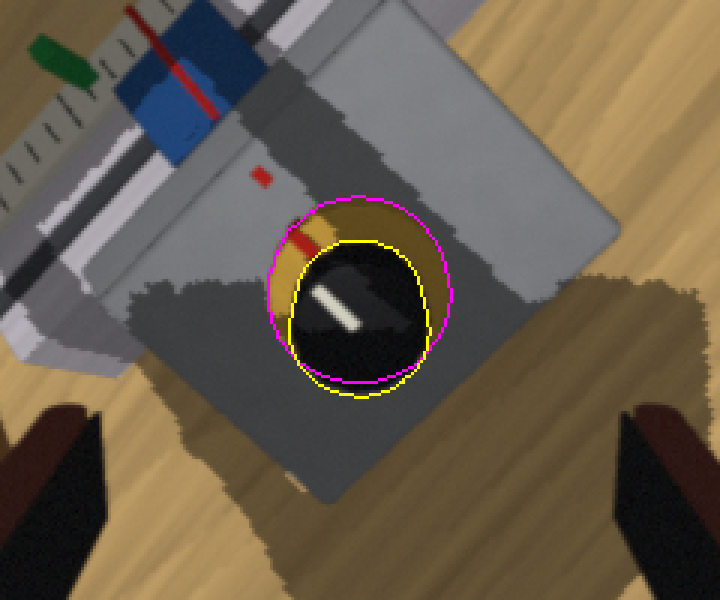

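```bash
python3 -m pendant '[[0,0.1,0,0,0,0,1],[0,0.2,0,0,0,0,1],[0,0.3,0,0,0,0,1],[0,0.35,0,0,0,0,1],[0,0.4,0,0,0,0,1]]'; python3 -m pendant '[[0,0.03,0,0,0,0,1],[0,0.06,0,0,0,0,1],[0,0.1,0,0,0,0,1],[0,0.135,0,0,0,0,1],[0,0.135,0,0,0,0,1]]';python3 -m pendant '[[0,0,0,0,0,0,1],[0,0,0,0,0,0,1]]';python3 - <<'E'
from h import *
s=sense();print(s["qpos"],s["moment"])
d=delta(*target(25,135));print(d[0],d[2],d[3],np.degrees(d[1]))
p=get_image("wrist");im=p["color"][:,:,::-1].copy()
cv2.imwrite("pics/e.png",im)
E
```

```text
t: 5.05
ee_pos: [616.4, -1.9, 101.3]
tool_rot: [-1.197, -0.052, 0.883]
ft_force: [0.4, -0.3, -0.6]
finger_gap: 88.1
t: 5.55
ee_pos: [596.3, 1.0, 73.0]
tool_rot: [-1.196, -0.05, 0.884]
ft_force: [0.4, -0.1, -0.8]
finger_gap: 87.7
t: 5.75
ee_pos: [598.0, 0.8, 74.2]
tool_rot: [-1.198, -0.052, 0.882]
ft_force: [0.5, -0.3, -0.5]
finger_gap: 87.5
[-0.12  0.86  1.19  0.01  1.7  -0.77] [-0.14 -0.22  0.  ]
[-0.85  1.5   0.23] [-0.    0.01  0.  ] [-0. -0.  0.] [-0.04 -0.27  0.33]
```

View pics/e.png

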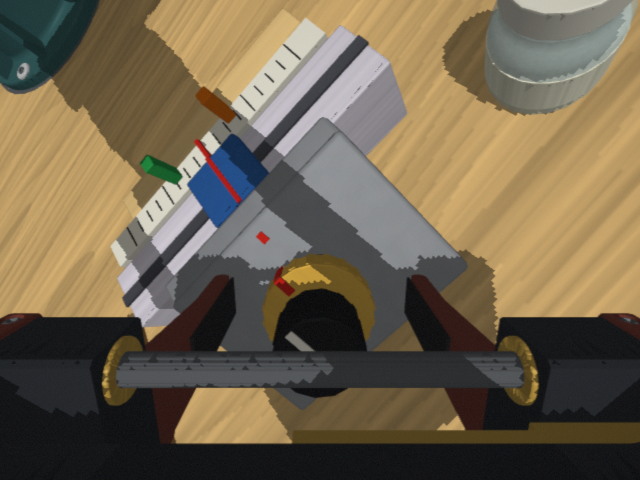

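```bash
python3 -m pendant '[[0,0.005,0,0,0,0,0.5],[0,0.005,0,0,0,0,0.5],[0,0.005,0,0,0,0,0.5],[0,0.005,0,0,0,0,0.5],[0,0.005,0,0,0,0,0.5]]' 40; python3 -m pendant '[[0,0,0,0,0,0,0.5],[0,0,0,0,0,0,0.5],[0,0,0,0,0,0,0.5]]' 40;python3 - <<'E'
from h import *
s=sense();print(s["qpos"],s["moment"],s["ft_force"],s["finger_gap"])
E
```

```text
t: 6.3
ee_pos: [596.9, 0.9, 72.9]
tool_rot: [-1.198, -0.052, 0.883]
ft_force: [-1.1, -0.0, 0.8]
finger_gap: 51.5
t: 6.6
ee_pos: [596.6, 0.7, 73.1]
tool_rot: [-1.198, -0.051, 0.883]
ft_force: [-2.0, -2.7, 1.7]
finger_gap: 48.9
[-0.12  0.86  1.19  0.01  1.7  -0.77] [-0.27  0.16  0.19] [-2.04 -2.67  1.75] 48.88361420041635
```

```bash
python3 -m pendant '[[0,0,0,0,0,0,0.3],[0,0,0,0,-0.03,0,0.3],[0,0,0,0,-0.08,0,0.3],[0,0,0,0,-0.14,0,0.3],[0,0,0,0,-0.2,0,0.3]]' 45;python3 - <<'E'
from h import *
s=sense();print(s["qpos"],s["moment"],s["ft_force"],s["finger_gap"])
p=get_image("wrist");im=p["color"][:,:,::-1].copy()
cv2.imwrite("pics/f.png",im)
E
```

```text
t: 7.1
ee_pos: [596.8, 0.9, 73.0]
tool_rot: [-1.048, -0.308, 1.067]
ft_force: [-1.5, -1.6, 1.0]
finger_gap: 49.2
[-0.12  0.86  1.19  0.01  1.7  -1.08] [-0.34  0.22 -0.02] [-1.49 -1.57  1.03] 49.176918297565
```

View pics/f.png

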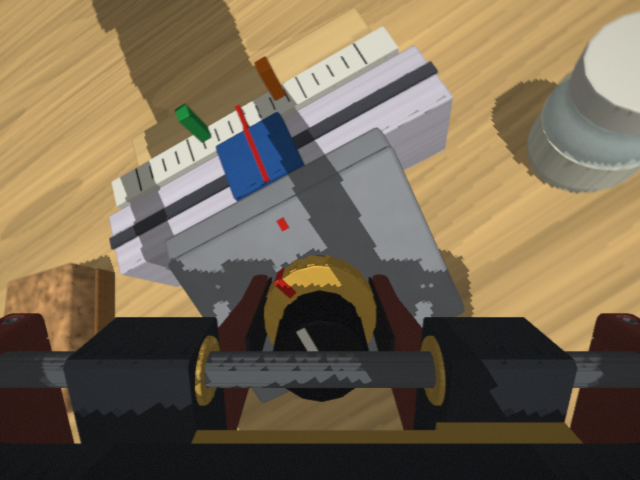

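```bash
python3 -m pendant '[[0,0,0,0,-0.08,0,0.3],[0,0,0,0,-0.16,0,0.3],[0,0,0,0,-0.25,0,0.3],[0,0,0,0,-0.34,0,0.3],[0,0,0,0,-0.42,0,0.3]]';python3 -m pendant '[[0,0,0,0,0,0,0.3],[0,0,0,0,0,0,0.3]]';python3 - <<'E'
from h import *
s=sense();print(s["qpos"],s["moment"],s["ft_force"],s["finger_gap"])
p=get_image("wrist");im=p["color"][:,:,::-1].copy()
cv2.imwrite("pics/g.png",im)
E
```

```text
t: 7.65
ee_pos: [596.8, 1.4, 73.0]
tool_rot: [-0.667, -0.836, 1.393]
ft_force: [-1.4, -1.5, 2.6]
finger_gap: 49.1
t: 7.85
ee_pos: [596.8, 1.4, 73.0]
tool_rot: [-0.672, -0.83, 1.39]
ft_force: [-0.8, 0.7, 2.0]
finger_gap: 49.5
[-0.12  0.86  1.19  0.01  1.7  -1.74] [0.3  0.13 0.15] [-0.83  0.7   2.02] 49.494830004440836
```

View pics/g.png

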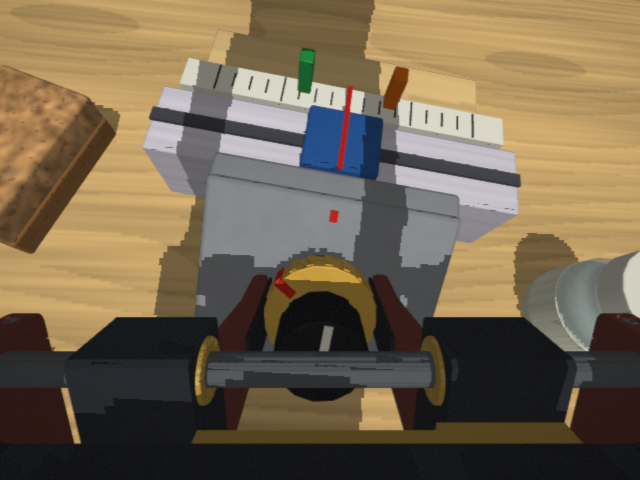

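```bash
python3 -m pendant '[[0,0,0,0,0,0,0.85],[0,0,0,0,0,0,0.85],[0,0,0,0,0,0,0.85],[0,0,0,0,0,0,0.85],[0,-0.03,0,0,0,0,0.85]]';python3 -m pendant '[[0,-0.07,0,0,0,0,0.85],[0,-0.102,0,0,0,0,0.85],[0,-0.102,0,0,0,0,0.85],[0,-0.102,0,0,0,0,0.85]]';python3 - <<'E'
from h import *
s=sense();print(s["qpos"],s["moment"],s["ft_force"],s["finger_gap"])
for h in(58,):
    d=delta(*target(h,189));print(d[0],d[2],d[3],np.degrees(d[1]))
p=get_image("wrist");im=p["color"][:,:,::-1].copy()
cv2.imwrite("pics/h.png",im)
cv2.imwrite("pics/h_zoom.png",cv2.resize(im[60:150,270:430],None,fx=5,fy=5,interpolation=cv2.INTER_NEAREST))
E
```

```text
t: 8.4
ee_pos: [600.3, 0.4, 78.6]
tool_rot: [-0.669, -0.831, 1.392]
ft_force: [0.8, -0.3, -0.7]
finger_gap: 74.8
t: 8.8
ee_pos: [615.5, -1.8, 99.9]
tool_rot: [-0.67, -0.833, 1.392]
ft_force: [0.4, 0.0, -0.7]
finger_gap: 74.6
[-0.12  0.86  1.12  0.01  1.77 -1.74] [-0.05 -0.19  0.04] [ 0.43  0.03 -0.74] 74.55492169577019
[-0.19 -0.34  0.5 ] [-0. -0.  0.] [0.   0.02 0.  ] [0.2  1.53 0.23]
```

View pics/h.png

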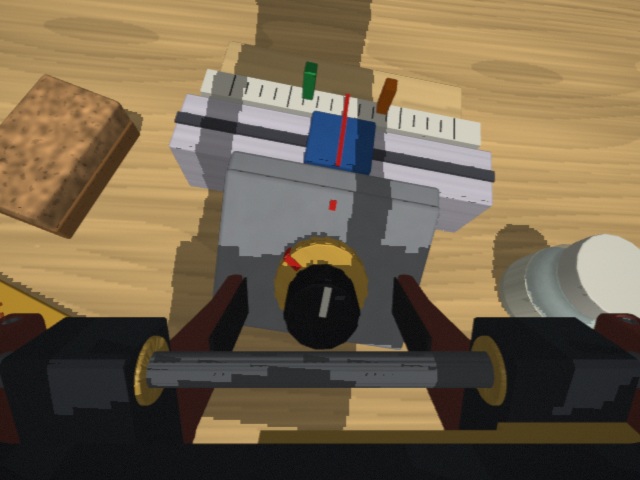

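View pics/h_zoom.png

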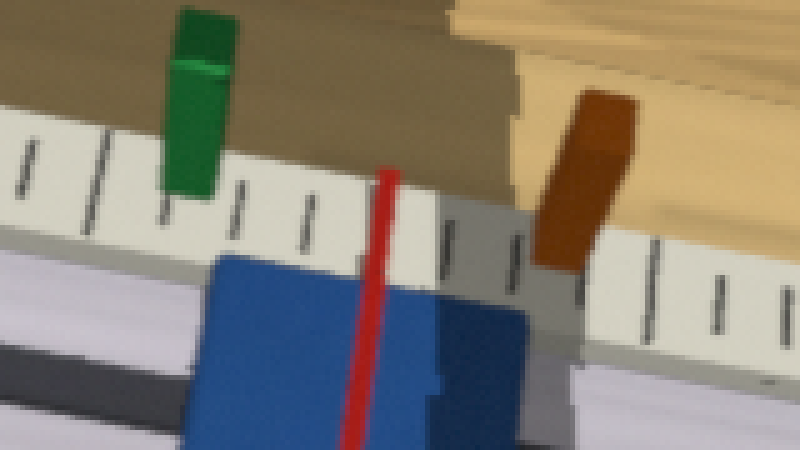

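```bash
python3 - <<'E'
from h import *
p=get_image("wrist")
xj,yj,n=jig()
Z=lambda x,y:(270+(x+.0)/5,60+y/5)
for nm,xy,z in(("ptr",Z(388,172),62),("orange",Z(558,267),58),("t40",Z(100,182),58),("t-20",Z(514.5,264),58),("t-30",Z(580,290),58),("t-40",Z(653,290),58),("green",Z(189,195),58)):
    X=at(p,xy,z);print(nm,np.array(xy),(X-O)@xj,(X-O)@yj)
E
```

```text
ptr [347.6  94.4] 124.09800176507213 0.24444190543179195
orange [381.6 113.4] 117.21685334261386 -26.134661188190584
t40 [290.   96.4] 116.05490576371527 39.79324689936805
t-20 [372.9 112.8] 116.2303390595848 -19.867044502746182
t-30 [386. 118.] 114.0147427458532 -29.635928426009745
t-40 [400.6 118. ] 116.53214695399039 -40.14667532743144
green [307.8  99. ] 116.87770133768679 27.24537237006352
```

```bash
python3 -m pendant '[[0,0,0,0,0,0,0.2],[0,0,0,0,0,0,0.2],[0,0,0,0,0,0,0.2],[0,0,0,0,0,0,0.2],[0,0,0,0,0,0,0.2]]' 30; python3 -m pendant '[[0,0,0,0,0,0,0.2],[0,0,0,0,0,0,0.2],[0,0,0,0,0,0,0.2]]' 30; python3 -m pendant '[[0,0,0,0,0.04,0,0.2],[0,0,0,0,0.12,0,0.2],[0,0,0,0,0.2,0,0.2],[0,0,0,0,0.28,0,0.2],[0,0,0,0,0.3,0,0.2]]' ;python3 - <<'E'
from h import *
s=sense();print(s["qpos"],s["moment"],s["ft_force"],s["finger_gap"])
p=get_image("wrist");im=p["color"][:,:,::-1].copy()
cv2.imwrite("pics/i.png",im)
E
```

```text
t: 9.4
ee_pos: [615.5, -1.8, 99.9]
tool_rot: [-0.67, -0.833, 1.392]
ft_force: [0.3, 0.5, 0.3]
finger_gap: 38.1
t: 9.7
ee_pos: [615.5, -1.2, 100.0]
tool_rot: [-0.669, -0.833, 1.392]
ft_force: [0.1, 3.3, 0.1]
finger_gap: 33.7
t: 10.2
ee_pos: [615.4, -1.6, 100.0]
tool_rot: [-0.953, -0.454, 1.164]
ft_force: [0.1, 2.0, 0.5]
finger_gap: 33.8
[-0.12  0.86  1.12  0.01  1.77 -1.26] [ 0.15 -0.15 -0.06] [0.14 1.96 0.5 ] 33.758722981473596
```

View pics/i.png

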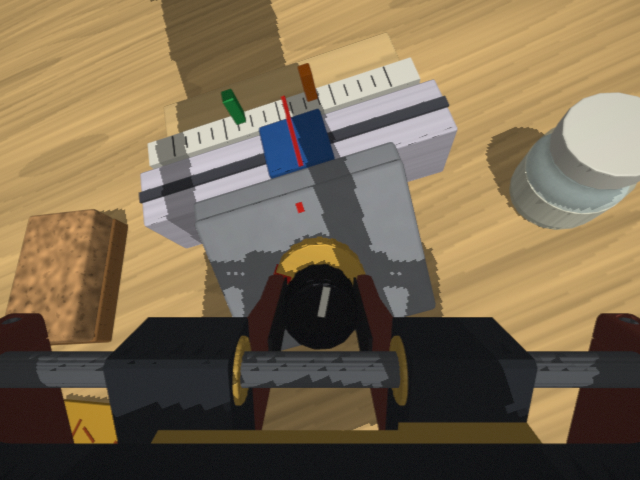

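```bash
python3 -m pendant '[[0,0,0,0,0.09,0,0.2],[0,0,0,0,0.18,0,0.2],[0,0,0,0,0.27,0,0.2],[0,0,0,0,0.36,0,0.2],[0,0,0,0,0.45,0,0.2]]';python3 -m pendant '[[0,0,0,0,0.09,0,0.2],[0,0,0,0,0.18,0,0.2],[0,0,0,0,0.27,0,0.2],[0,0,0,0,0.36,0,0.2],[0,0,0,0,0.445,0,0.2]]'; python3 -m pendant '[[0,0,0,0,0,0,0.2],[0,0,0,0,0,0,0.2],[0,0,0,0,0,0,0.2]]' ;python3 - <<'E'
from h import *
s=sense();print(s["qpos"],s["moment"],s["ft_force"],s["finger_gap"])
for n in("wrist","side"):
    p=get_image(n);im=p["color"][:,:,::-1].copy()
    cv2.imwrite(f"pics/j_{n}.png",im)
E
```

```text
t: 10.75
ee_pos: [615.1, -2.0, 100.2]
tool_rot: [-1.284, 0.118, 0.755]
ft_force: [-1.9, 1.5, 2.0]
finger_gap: 33.2
t: 11.25
ee_pos: [614.7, -2.1, 100.5]
tool_rot: [-1.501, 0.68, 0.277]
ft_force: [-2.9, 1.4, 2.3]
finger_gap: 33.9
t: 11.55
ee_pos: [614.8, -2.1, 100.4]
tool_rot: [-1.499, 0.674, 0.282]
ft_force: [-3.2, -0.0, 4.9]
finger_gap: 33.4
[-0.12  0.85  1.12  0.01  1.77  0.13] [-0.29  0.71  0.17] [-3.18 -0.03  4.91] 33.388327643998466
```

View pics/j_wrist.png

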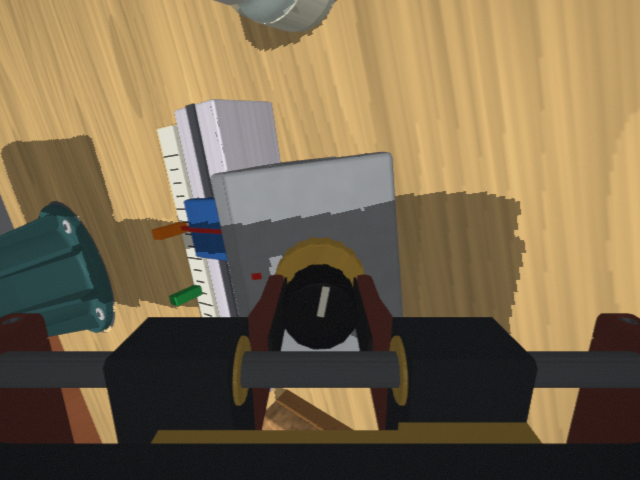

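View pics/j_side.png

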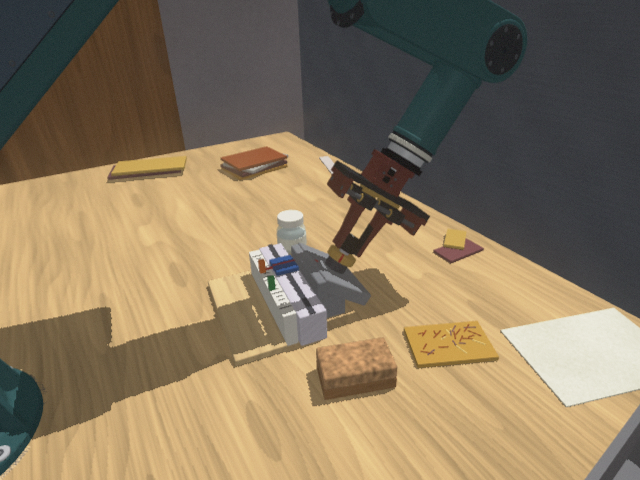

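```bash
python3 - <<'E'
from h import *
im=cv2.imread("pics/j_wrist.png");cv2.imwrite("pics/j_zoom.png",cv2.resize(im[170:290,130:250],None,fx=5,fy=5,interpolation=cv2.INTER_NEAREST))
E
```

```text
(no output)
```

View pics/j_zoom.png

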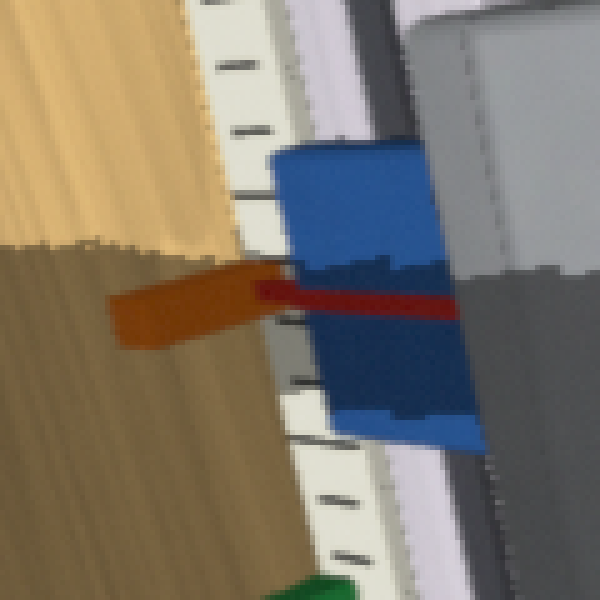

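```bash
python3 - <<'E'
from h import *
p=get_image("wrist")
xj,yj,n=jig()
Z=lambda x,y:(130+x/5,170+y/5)
for nm,xy,z in(("ptr",Z(257,290),62),("ptr2",Z(305,296),62),("orange",Z(286,285),58),("t-40",Z(255,195),58),("t-50",Z(251,131),58),("t-10",Z(305,381),58),("t0",Z(320,441),58)):
    X=at(p,xy,z);print(nm,np.array(xy),(X-O)@xj,(X-O)@yj)
E
```

```text
ptr [181.4 228. ] 118.14487419250835 -25.223571145931306
ptr2 [191.  229.2] 105.84448893524839 -24.751116316357297
orange [187.2 227. ] 116.49456383612137 -25.035237594549354
t-40 [181. 209.] 119.22304205886977 -39.324756290366416
t-50 [180.2 196.2] 116.3602085374501 -49.25753055193769
t-10 [191.  246.2] 117.35208387866324 -9.256230420985808
t0 [194.  258.2] 117.03900715693555 0.8110574543925817
```

```bash
python3 -m pendant '[[0,0,0,0,0,0,0.9],[0,0,0,0,0,0,0.9],[0,0,0,0,0,0,0.9],[0,0,0,0,0,0,0.9],[0,0,0,0,0,0,0.9]]'; python3 -m pendant '[[0,-0.02,0,0,-0.08,0,0.9],[0,-0.02,0,0,-0.17,0,0.9],[0,-0.02,0,0,-0.26,0,0.9],[0,-0.02,0,0,-0.35,0,0.9],[0,-0.02,0,0,-0.44,0,0.9]]';python3 -m pendant '[[0,0,0,0,-0.09,0,0.9],[0,0,0,0,-0.18,0,0.9],[0,0,0,0,-0.27,0,0.9],[0,0,0,0,-0.36,0,0.9],[0,0,0,0,-0.45,0,0.9]]';python3 -m pendant '[[0,0,0,0,-0.09,0,0.9],[0,0,0,0,-0.18,0,0.9],[0,0,0,0,-0.27,0,0.9],[0,0,0,0,-0.3,0,0.9],[0,0,0,0,-0.3,0,0.9]]';python3 - <<'E'
from h import *
s=sense();print(s["qpos"],s["moment"],s["ft_force"],s["finger_gap"])
p=get_image("wrist");im=p["color"][:,:,::-1].copy()
cv2.imwrite("pics/k.png",im)
cv2.imwrite("pics/k_zoom.png",cv2.resize(im[60:150,270:430],None,fx=5,fy=5,interpolation=cv2.INTER_NEAREST))
d=delta(*target(25,190));print(d[0],d[2],d[3],np.degrees(d[1]))
E
```

```text
t: 12.2
ee_pos: [615.7, -1.8, 99.8]
tool_rot: [-1.499, 0.675, 0.278]
ft_force: [0.1, 0.4, -0.5]
finger_gap: 70.1
t: 12.7
ee_pos: [618.4, -2.2, 103.9]
tool_rot: [-1.283, 0.115, 0.755]
ft_force: [-0.3, -1.0, -0.3]
finger_gap: 79.2
t: 13.2
ee_pos: [618.4, -2.2, 104.0]
tool_rot: [-0.952, -0.456, 1.165]
ft_force: [0.0, 0.1, 0.3]
finger_gap: 78.9
t: 13.7
ee_pos: [618.4, -2.2, 104.0]
tool_rot: [-0.675, -0.827, 1.389]
ft_force: [-0.4, -0.2, 0.2]
finger_gap: 79.1
[-0.12  0.85  1.11  0.01  1.78 -1.73] [-0.01 -0.25 -0.02] [-0.41 -0.23  0.17] 79.11077347202965
[-0.29 37.75  0.69] [-0.    0.15  0.  ] [0. 0. 0.] [0.2  0.01 0.23]
```

View pics/k.png

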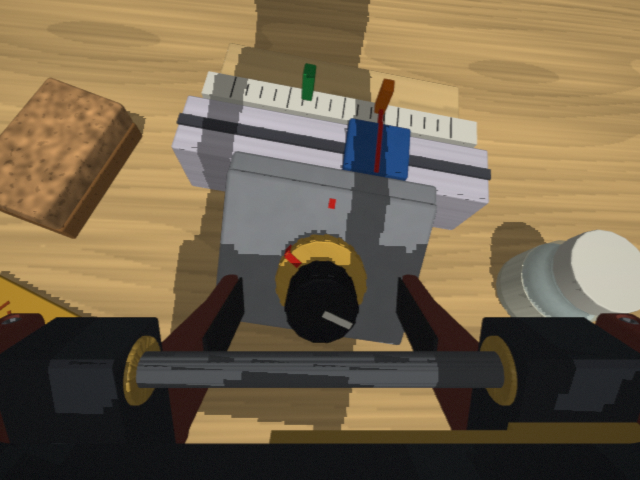

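View pics/k_zoom.png

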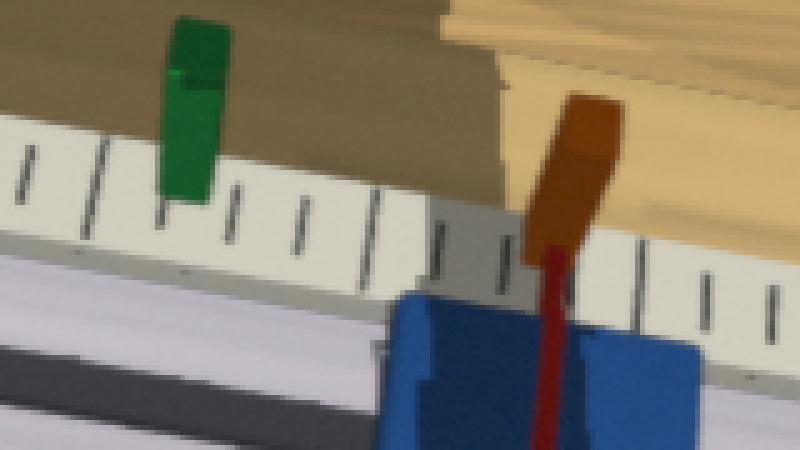

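```bash
python3 - <<'E'
from h import *
p=get_image("wrist")
xj,yj,n=jig()
Z=lambda x,y:(270+x/5,60+y/5)
for nm,xy,z in(("ptr",Z(557,248),62),("ptr2",Z(551,300),62),("orangeL",Z(524,260),58),("orangeR",Z(574,271),58),("t-20",Z(506,264),58),("t-40",Z(641,285),58)):
    X=at(p,xy,z);print(nm,np.array(xy),(X-O)@xj,(X-O)@yj)
E
```

```text
ptr [381.4 109.6] 116.98846219274559 -26.65235684668783
ptr2 [380.2 120. ] 107.82700956809198 -26.54357612669541
orangeL [374.8 112. ] 117.32119138731841 -22.821137834322922
orangeR [384.8 114.2] 117.06031144611894 -30.303251893495496
t-20 [371.2 112.8] 116.01366721915032 -20.26244538318267
t-40 [398.2 117. ] 116.84058783826133 -40.348584947960006
```

```bash
python3 -m pendant '[[0,0.04,0,0,0,0,0.95],[0,0.08,0,0,0,0,0.95],[0,0.12,0,0,0,0,0.95],[0,0.15,0,0,0,0,0.95],[0,0.15,0,0,0,0,0.95]]'; python3 -m pendant '[[0,0,0,0,0,0,0.3],[0,0,0,0,0,0,0.3],[0,0,0,0,0,0,0.3],[0,0,0,0,0,0,0.3],[0,0,0,0,0,0,0.3]]' 45;python3 -m pendant '[[0,0,0,0,0,0,0.3],[0,0,0,0,0,0,0.3],[0,0,0,0,0,0,0.3],[0,0,0,0,0,0,0.3]]' 45; python3 -m pendant '[[0,0,0,0,0.06,0,0.3],[0,0,0,0,0.14,0,0.3],[0,0,0,0,0.22,0,0.3],[0,0,0,0,0.3,0,0.3],[0,0,0,0,0.36,0,0.3]]';python3 - <<'E'
from h import *
s=sense();print(s["qpos"],s["moment"],s["ft_force"],s["finger_gap"])
p=get_image("wrist");im=p["color"][:,:,::-1].copy()
cv2.imwrite("pics/l.png",im)
E
```

```text
t: 14.3
ee_pos: [595.5, 1.2, 72.2]
tool_rot: [-0.673, -0.824, 1.389]
ft_force: [-0.1, -0.2, 0.3]
finger_gap: 83.2
t: 14.8
ee_pos: [597.4, 1.3, 73.6]
tool_rot: [-0.675, -0.827, 1.388]
ft_force: [0.1, 0.8, 1.4]
finger_gap: 49.1
t: 15.2
ee_pos: [597.4, 1.3, 73.5]
tool_rot: [-0.675, -0.827, 1.388]
ft_force: [1.7, 3.8, 2.9]
finger_gap: 49.1
t: 15.7
ee_pos: [597.3, 0.7, 73.6]
tool_rot: [-1.008, -0.372, 1.11]
ft_force: [1.5, 1.1, 3.2]
finger_gap: 49.1
[-0.12  0.86  1.19  0.01  1.7  -1.16] [ 0.21 -0.13  0.06] [1.54 1.13 3.2 ] 49.08136802358002
```

View pics/l.png

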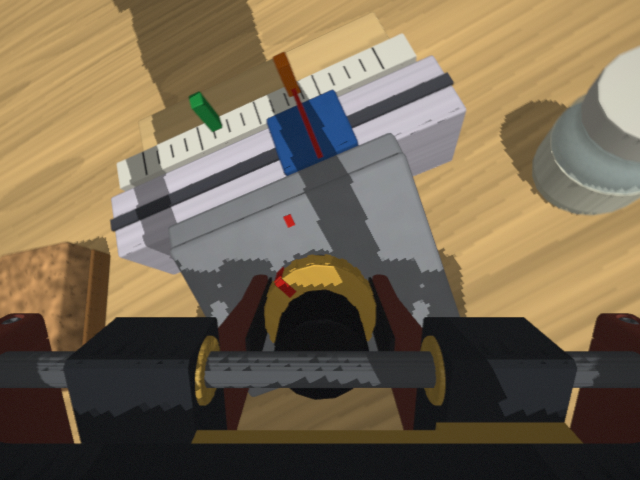

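Ring follows the jaws (its red line stays at (285,285) in the picture) and the pointer is still on the orange tab near (294,92). Next I turn it up to the stop, in small steps near the end.

```bash
python3 -m pendant '[[0,0,0,0,0.06,0,0.3],[0,0,0,0,0.12,0,0.3],[0,0,0,0,0.17,0,0.3],[0,0,0,0,0.21,0,0.3],[0,0,0,0,0.24,0,0.3]]';python3 - <<'E'
from h import *
s=sense();print(s["qpos"],s["moment"]@jig()[2],s["ft_force"],s["finger_gap"])
E
python3 -m pendant '[[0,0,0,0,0.01,0,0.3],[0,0,0,0,0.02,0,0.3],[0,0,0,0,0.03,0,0.3],[0,0,0,0,0.04,0,0.3],[0,0,0,0,0.05,0,0.3]]';python3 - <<'E'
from h import *
s=sense();print(s["qpos"],s["moment"]@jig()[2],s["ft_force"],s["finger_gap"])
p=get_image("wrist");im=p["color"][:,:,::-1].copy()
cv2.imwrite("pics/m.png",im)
E
```

```text
t: 16.25
ee_pos: [597.1, 0.5, 73.7]
tool_rot: [-1.188, -0.071, 0.898]
ft_force: [1.7, 1.6, 3.9]
finger_gap: 49.2
[-0.12  0.86  1.19  0.01  1.7  -0.79] 0.2772931326015168 [1.71 1.57 3.92] 49.1746716869502
t: 16.75
ee_pos: [597.4, -0.2, 73.4]
tool_rot: [-1.223, -0.008, 0.85]
ft_force: [2.6, -5.0, 4.3]
finger_gap: 48.9
[-0.12  0.86  1.19  0.01  1.7  -0.71] 1.0812310835278087 [ 2.63 -5.01  4.35] 48.915924364452486
```

View pics/m.png

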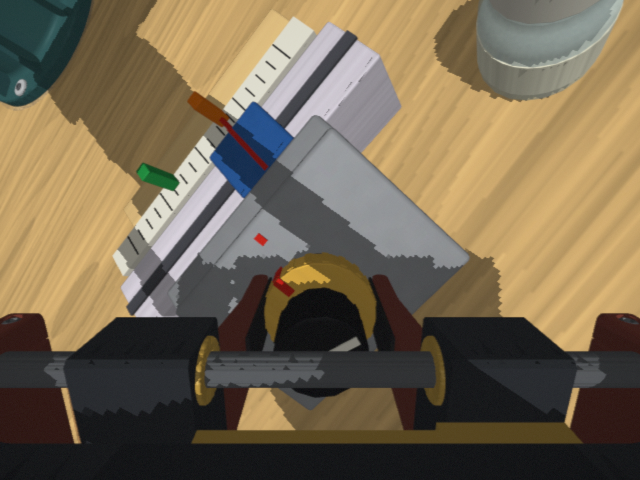

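```bash
python3 -m pendant '[[0,0,0,0,0,0,1],[0,0,0,0,0,0,1],[0,0,0,0,0,0,1],[0,0,0,0,0,0,1],[0,0,0,0,0,0,1]]'; python3 -m pendant '[[0,-0.05,0,0,0,0,1],[0,-0.15,0,0,0,0,1],[0,-0.25,0,0,0,0,1],[0,-0.35,0,0,0,0,1],[0,-0.45,0,0,0,0,1]]';python3 -m pendant '[[0,-0.1,0,0,-0.09,0,1],[0,-0.1,0,0,-0.18,0,1],[0,-0.1,0,0,-0.27,0,1],[0,-0.1,0,0,-0.36,0,1],[0,-0.1,0,0,-0.42,0,1]]';python3 -m pendant '[[0,0,0,0,0,0,1],[0,0,0,0,0,0,1]]';python3 - <<'E'
from h import *
s=sense();print(s["qpos"],s["ft_force"],s["finger_gap"])
p=get_image("wrist");im=p["color"][:,:,::-1].copy()
cv2.imwrite("pics/n.png",im)
cv2.imwrite("pics/n_zoom.png",cv2.resize(im[100:280,220:420],None,fx=4,fy=3.333,interpolation=cv2.INTER_NEAREST))
cv2.imwrite("pics/n_zoom2.png",cv2.resize(im[90:190,270:390],None,fx=6,fy=6,interpolation=cv2.INTER_NEAREST))
print("predicted ring line end at tight",proj(p,J(0,0,48)+32*jig()[2]+25*np.cross(jig()[2],jig()[1])),proj(p,J(0,0,48)+32*jig()[2]-25*np.cross(jig()[2],jig()[1])))
E
```

```text
t: 17.3
ee_pos: [597.0, 1.1, 73.1]
tool_rot: [-1.221, -0.007, 0.85]
ft_force: [-0.4, -0.2, -0.5]
finger_gap: 85.1
t: 17.8
ee_pos: [661.7, -8.5, 167.4]
tool_rot: [-1.222, -0.008, 0.849]
ft_force: [0.7, 0.7, -0.6]
finger_gap: 88.0
t: 18.3
ee_pos: [675.4, -10.5, 187.0]
tool_rot: [-0.892, -0.544, 1.221]
ft_force: [0.4, 0.4, 0.1]
finger_gap: 87.9
t: 18.5
ee_pos: [675.2, -10.5, 186.6]
tool_rot: [-0.896, -0.537, 1.217]
ft_force: [-0.6, -0.2, 0.4]
finger_gap: 87.9
[-0.12  0.87  0.87  0.01  2.01 -1.37] [-0.64 -0.2   0.36] 87.87728550593825
predicted ring line end at tight [325.1 264.8] [313.87 207.75]
```

View pics/n.png

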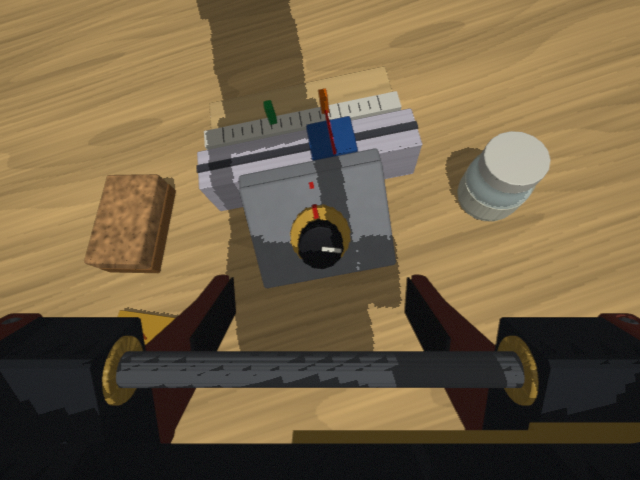

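View pics/n_zoom2.png

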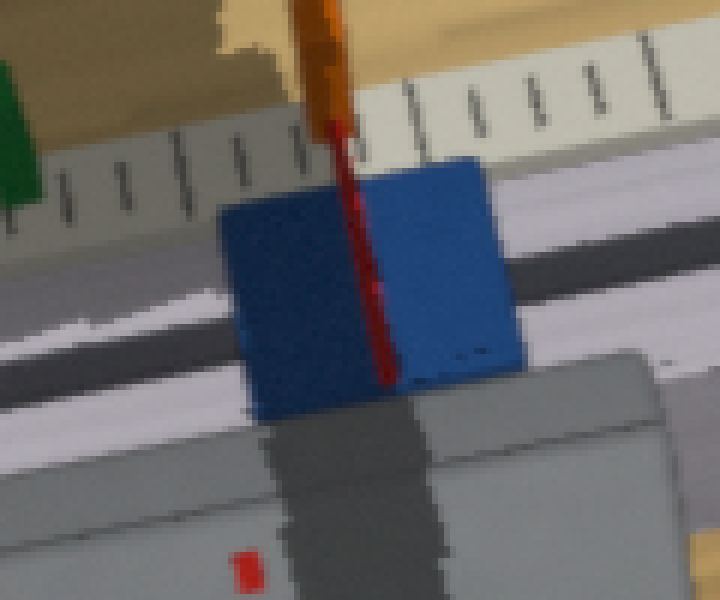

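View pics/n_zoom.png

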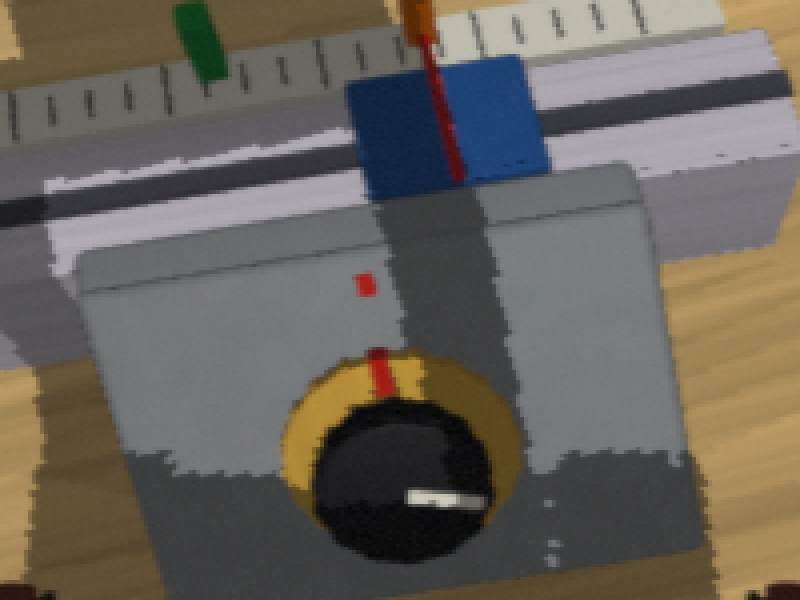

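```bash
python3 - <<'E'
from h import *
p=get_image("wrist")
xj,yj,n=jig()
Z=lambda x,y:(270+x/6,90+y/6)
for nm,xy,z in(("ptr",Z(335,123),62),("ptr2",Z(351,190),62),("orangeL",Z(313,143),58),("orangeR",Z(354,135),58)):
    X=at(p,xy,z);print(nm,np.array(xy),(X-O)@xj,(X-O)@yj)
hsv=cv2.cvtColor(p["color"],cv2.COLOR_RGB2HSV);m=((hsv[...,0]<6)|(hsv[...,0]>174))&(hsv[...,1]>170)&(hsv[...,2]>90)
m[:198]=0;m[225:]=0;v,u=np.nonzero(m);k=(u>300)&(u<330)
C=J(0,0,48)+32*n;up=np.cross(yj,n);up=up if up[2]>0 else -up
for c,r in((u[k].mean(),v[k].mean()),):
    o,d=ray(p,(c,r));X=o+d*((C-o)@n)/(d@n);print("ring angle est deg",k.sum(),np.degrees(np.arctan2((X-C)@yj,(X-C)@up)),np.linalg.norm(X-C))
E
```

```text
ptr [325.83 110.5 ] 116.28480595951591 -26.215266108716623
ptr2 [328.5  121.67] 102.5950199447026 -26.62707128114027
orangeL [322.17 113.83] 116.50418256085379 -22.15794382259694
orangeR [329.  112.5] 116.4542045996066 -29.119408948484423
ring angle est deg 41 -0.5362474464898688 21.373351590639547
```

```bash
python3 - <<'E'
from h import *
print(close_job())
E
```

```text
the job is handed in; nothing more can be done
None
```

The blue stop is set to the orange marker, the lock ring is tight again, and the job is handed in at about 18.6 s of the 72 s allowed. The hand-in gives no verdict.

**What I did:**
- **Loosening:** I gripped the lock ring and turned it anticlockwise about 0.97 rad.
- **Setting:** With the ring loose, I turned the knob clockwise 1.88 rad, which moved the stop about 26 mm towards the orange marker. I checked the setting in the picture.
- **Tightening:** I turned the ring clockwise until the moment about the shaft rose from 0.28 to 1.08 N m at its stop. Then I released it and backed the arm away.

**Last checks:**
- **Pointer:** In the final wrist picture the pointer lies at y ≈ -26.2 to -26.6 mm on the jig. The middle of the orange marker reads -25.6 mm there and about -26.1 to -26.6 mm in the clearer earlier close views. The difference is 1 mm or less against the 3 mm allowed.
- **Ring:** Its red line reads about -0.5° from fully tight, in line with the red dot.
- **Robot:** It was clear of everything with no contact force, and the gripper was open.
- **Bystanders:** The arm touched nothing but the ring and knob. The jar and sanding block look unmoved in the pictures, and so does the part of the sample tile that shows. I did not measure them again.

**One disagreement:** the scene and side cameras differed by 3 to 5 mm on where the jig stands. I placed it from the wrist camera, whose overlay on the knob and ring fitted to about 1 mm.

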